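# Draw the pick cup out of the keyed caddy

### The job

Three bamboo cups stand in a row in the caddy on the bar cart, keyed into one another so that they only come out straight upwards. Lift the round pick cup straight up out from between its neighbours, leaving the other two cups in their places, then, keeping it upright, set it down gently (not dropped) in the middle of the round steel serving tray and let go.

Things in the scene. Friction and masses are not known exactly. Their poses are not given: they have to be found in the camera images.
- pick_cup: Bamboo, 0.26 kg: round cup, diameter 44 mm, 50 mm high, on a foot block 90 x 72 x 40 mm high; rim 90 mm up, picks 10 mm higher. Origin: on the cup's axis, at the foot's underside (foot: x +-45, y -44 to +28 mm), z up; stands 12 mm above the cart top, anywhere in the row. A T key (19 mm long) on the foot's +y face and a slot in -y lock it to its neighbours (4 mm play) until 40 mm up.
- square_cup: Bystander in the row, stays: same foot block with a square cup 46 x 46 mm, rim 90 mm up, stirrers in it reach 10 mm higher. Origin: on the cup's axis, at the foot's underside. The upper cups leave gaps of about 30 mm along y, but there is free room in front of and behind each (fingers closing along x). Carry the pick cup 100 mm or more above its start height to pass over this one.
- trough_cup: Bystander in the row, stays: same foot block with a low trough 76 (x) x 46 mm (y), rim 70 mm up. Origin: on the cup's axis, at the foot's underside. The three cups share one heading and stand 76 mm apart (centre to centre) along their y axes; the row ends in two fixed blocks of the caddy, 52 mm high above the cart top, that carry the same slot and key.
- tray: Round steel serving tray, fixed, lying flat on the cart, empty: 210 mm in outer diameter, rim 16 mm high and 5 mm wide, inner floor 200 mm across and 8 mm above the underside. Origin: centre of its underside, at the cart top; z up.

How it is judged:
By the outcome, as a careful person would: the job done as asked, in the order asked, and still so for the second after the job is handed in, with the robot touching nothing.
It also fails if it takes over 48 s, if anything falls off the work surface, if the arm or the gripper's body presses on something with over 40 N, if the wrist force passes 120 N, or if a joint passes its speed limit or range.

### The arm

A 6-joint arm with a two-finger parallel gripper is mounted at the origin on the work surface. World frame = base frame: x ahead of the robot, y to its left, z up, the work surface at z = 0. Lengths are in mm, angles in degrees, forces in N, time in s.
With the tool pointing down it reaches from about 300 to 750 mm from the base axis. Payload 8.5 kg.
Tool frame: the origin (TCP) lies at the very end of the fingers, on their centre line; the grasp point (between the pads) lies 19 mm behind it; z points along the fingers, y is the line along which they close (so a half turn about z gives the same grasp; the last joint's range is limited). The gripper opens to 88 mm and grips with 3 to 60 N. Pads are 18 mm wide; open, the fingers measure 123 mm over their backs; the gripper's body (75 mm by 187 mm) begins 45 mm behind the grasp point.
Start: joints at [-77.195, 21.807, 74.336, -0, 83.858, -12.336], TCP at [233.661, -497.878, 238.748] pointing down, gripper open.
Joint ranges: [-178.18, 178.18], [-50.72, 133.34], [12.68, 142.11], [-81.47, 261.47], [9.98, 163.14], [-165.26, 165.26]. Speed limits (degrees/s): [136.94, 136.94, 180, 180, 180, 180].

### API

Orientations are given as a 3x3 rotation matrix whose columns are the frame's x, y, z axes.
In Python, from plant import robot gives the robot as it stands.
- The arm moves only by the tool move_arm, never from a script. Its argument "commands" is a list of rows, each a list of 3 entries, a list of its own where there are three numbers: the turn, a rotation vector about the tool's x, y, z in degrees, then the shift along the tool's x, y, z in m, then the opening, from 0 (shut) to 1 (fully open). In form: [[[ax, ay, az], [dx, dy, dz], gripper], ...]. A call has exactly 10 rows; each row is the pose to reach, as a shift and turn from the pose commanded when the call began, along the tool's axes at that moment; what a row does not reach only later rows make up. A row lasts 1/12 s, in which the tool goes at most 41.7 mm and 7.16 degrees, less where a joint would pass 70% of its speed; a pose out of reach is approached as far as the arm can. A call with a gripper value outside its range is refused whole. The fingers move at their own pace and stop on an object; the grip force is fixed at half the most. Time passes only in rows, so rows that repeat a pose let the fingers close, or fill a call up. It gives the time, the measured TCP pose, the force, the opening and the grip force at its end, in the units of the state.
- robot.observe(): the state, without advancing time (a new reading comes with each control period).
- robot.capture(name): name is "scene" or "top"; returns the picture (400x640x3 uint8, blue, green, red); there is no depth.
- robot.camera_info(name): a dict with "K" (3x3 intrinsics, pixels), "position" and "orientation" of the camera in the world. Camera axes: x right, y down, z forward; pixel columns grow to the right and rows downward; lengths in mm; the calibration is good to about 2 mm. A picture is of the moment at which its call begins. camera_info takes no time and is no camera call.
- robot.finish_job(): hands the job in; it is judged then, once.
The state is a dict: "time_s": time; "qpos": joint angles; "joint_vel": joint speeds; "effort": joint torques, N m; "tcp_pos": TCP position; "ee_rot": TCP orientation; "force": force on the tool from outside, world axes, zero at the start; "wrist_torque": the same for the moment, N m; "opening": finger opening in mm; "finger_force": force on a finger pad.
Only numpy, scipy, OpenCV 4.12 (cv2) and the standard library are available. Lean on these libraries where they do the work, as an engineer would, in place of code of your own. Each camera call takes 0.05 s, during which the arm holds its last target. There are 200 camera calls.

## Working session

There is one attempt and no reset: what is moved stays moved. The work goes in short steps, Python scripts to look and compute and a tool call to move; the robot and the scene stay as the last step left them, time stands still between calls to the robot, and variables do not carry over. Pictures are saved under pics/ and viewed, at most 10 in all, crops included, and the job is handed in when it is done.

Besides the shell and the picture viewer there is one more tool, called after ">>>" as a command line: name --argument value ..., lists and objects as JSON in quotes. move_arm: Moves the arm, as the interface text tells. Its arguments: {"type":"object","properties":{"commands":{"type":"array","items":{"type":"array"}}},"required":["commands"]}

```bash
ls; mkdir -p pics; python3 - <<'E'
from plant import robot
import cv2
for n in("scene","top"):
    cv2.imwrite(f"pics/{n}0.png",robot.capture(n)); print(n,robot.camera_info(n))
s=robot.observe();print(s)
E
```

```text
pics
scene {'K': array([[493.58880733,   0.        , 318.14380695],
       [  0.        , 493.58880733, 198.20977367],
       [  0.        ,   0.        ,   1.        ]]), 'position': array([1400.01354177,   79.99152873,  670.61907166]), 'orientation': array([[-0.09076885,  0.59779585, -0.79649303],
       [ 0.99585375,  0.05932505, -0.0689626 ],
       [ 0.00602643, -0.79945023, -0.6007021 ]])}
top {'K': array([[423.81242126,   0.        , 314.7897371 ],
       [  0.        , 423.81242126, 197.13999935],
       [  0.        ,   0.        ,   1.        ]]), 'position': array([464.72348572,  24.92527038, 910.76859705]), 'orientation': array([[ 0.00262671, -0.99589269,  0.09050332],
       [-0.99952968, -0.00537992, -0.03019064],
       [ 0.03055354, -0.09038145, -0.99543843]])}
{'time_s': 0.1, 'qpos': array([-7.71949690e+01,  2.18363047e+01,  7.43770223e+01, -1.85222381e-03,
        8.38580493e+01, -1.23363693e+01]), 'joint_vel': array([-0.02208253, -0.14919748, -0.07666017,  0.00308296,  0.08602903,
       -0.06150397]), 'effort': array([ 3.42214837e-03, -4.38648391e+01, -2.24915171e+01,  7.14256126e-02,
        3.41524417e-02, -6.82213658e-05]), 'tcp_pos': array([ 233.60022942, -497.66076039,  238.22719445]), 'ee_rot': array([[ 9.05260607e-01,  4.24856611e-01, -3.07443407e-04],
       [ 4.24856657e-01, -9.05259832e-01,  1.20764535e-03],
       [ 2.34759945e-04, -1.22385314e-03, -9.99999224e-01]]), 'force': array([-0.20277668, -0.48472458, -0.34536749]), 'wrist_torque': array([-0.05601779, -0.0055055 ,  0.02018762]), 'finger_force': 0.0, 'opening': 87.91045416629512}
```

View pics/scene0.png

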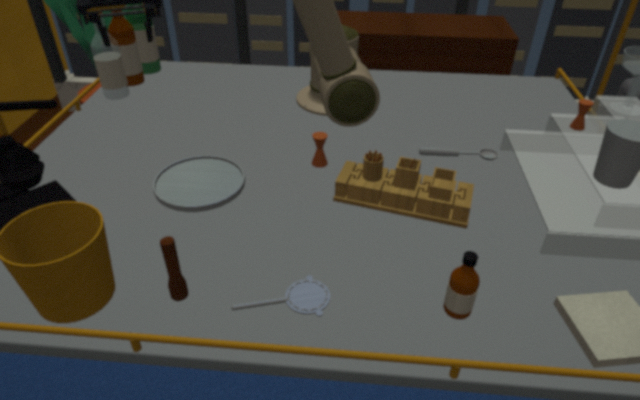

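View pics/top0.png

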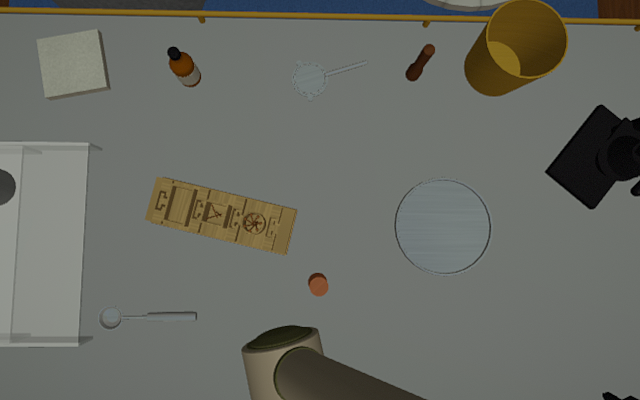

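The scene view shows the row with the round pick cup (picks in it) at the left end, (373,165). In the top view it is at about (255,223), the tray at (443,226), and a jigger stands nearby at (318,284).

```bash
cat > h.py <<'E'
from plant import robot
import numpy as np, cv2
def ray(n,uv,z):
    c=robot.camera_info(n); d=c["orientation"]@np.linalg.solve(c["K"],[uv[0],uv[1],1.]); p=c["position"]
    return p+d*(z-p[2])/d[2]
def proj(n,P):
    c=robot.camera_info(n); q=c["K"]@(c["orientation"].T@(np.asarray(P,float)-c["position"])); return q[:2]/q[2]
E
python3 - <<'E'
from h import *
im=cv2.imread("pics/top0.png"); h=cv2.cvtColor(im,cv2.COLOR_BGR2HSV)
m=cv2.inRange(h,(8,60,40),(30,255,255)); m[:165]=0;m[265:]=0;m[:,:135]=0;m[:,305:]=0
m=cv2.morphologyEx(m,cv2.MORPH_CLOSE,np.ones((9,9)))
c=max(cv2.findContours(m,0,2)[0],key=cv2.contourArea); r=cv2.minAreaRect(c); b=cv2.boxPoints(r); print(r)
W=np.array([ray("top",q,12) for q in b]); print(W.round(1)); print([np.linalg.norm(W[i]-W[i-1]).round(1) for i in range(4)])
g=cv2.cvtColor(im,cv2.COLOR_BGR2GRAY)[170:290,380:510]
e=cv2.HoughCircles(cv2.resize(g,None,fx=4,fy=4,interpolation=2),cv2.HOUGH_GRADIENT,1.5,500,param1=80,param2=20,minRadius=170,maxRadius=220); print(e)
if e is not None:
    u=e[0,0,:2]/4+[380,170]; print("tray",u,ray("top",u,16), e[0,0,2]/4*(910-16)/423.8)
a=cv2.resize(im[165:265,140:310],None,fx=4.6,fy=4.6,interpolation=cv2.INTER_CUBIC)
cv2.imwrite("pics/c1.png",cv2.convertScaleAbs(a,alpha=1.6))
s=cv2.imread("pics/scene0.png")[140:230,320:490]
cv2.imwrite("pics/c2.png",cv2.convertScaleAbs(cv2.resize(s,None,fx=4.6,fy=4.6,interpolation=cv2.INTER_CUBIC),alpha=1.6))
E
```

```text
((220.40126037597656, 214.97589111328125), (146.01223754882812, 47.5900993347168), 13.722296714782715)
[[494.8 355.7  12. ]
 [592.6 335.8  12. ]
 [520.6  35.4  12. ]
 [423.3  58.5  12. ]]
[np.float64(305.7), np.float64(99.8), np.float64(308.9), np.float64(100.0)]
[[[249.75 221.25 192.65]]]
tray [442.4375 225.3125] [ 487.35186596 -274.09552061   16.        ] 101.5981
```

View pics/c1.png

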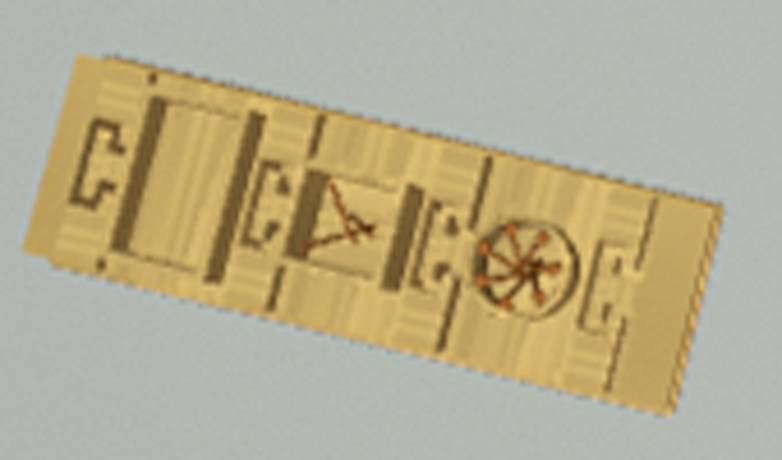

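View pics/c2.png

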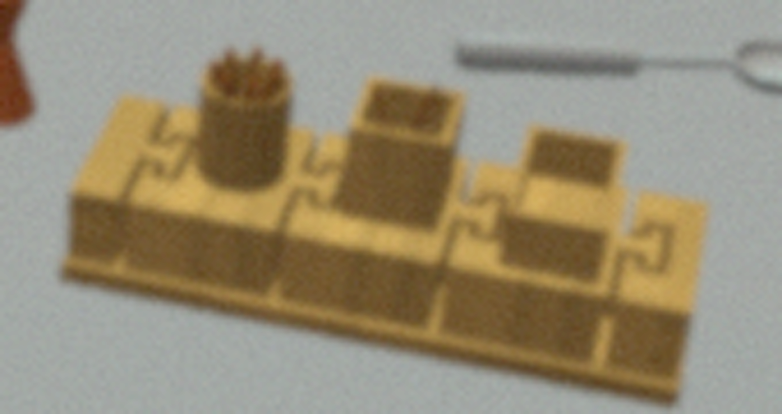

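Zoomed views: in the top view the round rim is centred at about (254.6,223.3). The keys point to world +y, so the cup's +y is towards the square cup, and the foot's long side points to −y.

```bash
python3 - <<'E'
from h import *
p=ray("top",(254.6,223.3),102); print("cup top",p, "cup scene",ray("scene",(373.7,157.4),102))
y=np.array([.234,.972,0]);x=np.array([.972,-.234,0])
mid=np.array([ (494.8+423.3+592.6+520.6)/4,(355.7+335.8+35.4+58.5)/4,0]); print("offset from midline", x@(p-mid), y@(p-mid))
# left/right rim extents via scene: tray left/right
print("tray scene",ray("scene",(199,183),12))
s=robot.observe();R=s["ee_rot"];d=np.array([p[0],p[1],180])-s["tcp_pos"]; print("shift to above cup z180",R.T@d)
E
```

```text
cup top [487.77799224 114.56639138 102.        ] cup scene [488.24816923 120.69644503 102.        ]
offset from midline -0.34832712500610796 -84.18466739822436
tray scene [ 495.65407987 -274.87666678   12.        ]
shift to above cup z180 [ 490.19222735 -446.16428394   58.88835724]
```

>>> move_arm --commands '[[[0,0,-5],[0.02,-0.018,0],1],[[0,0,-10],[0.045,-0.041,0],1],[[0,0,-16],[0.075,-0.068,0],1],[[0,0,-22],[0.105,-0.096,0],1],[[0,0,-28],[0.135,-0.123,0],1],[[0,0,-34],[0.165,-0.15,0],1],[[0,0,-40],[0.195,-0.178,0],1],[[0,0,-46],[0.22,-0.2,0],1],[[0,0,-51.4],[0.24,-0.218,0],1],[[0,0,-51.4],[0.25,-0.228,0],1]]'

```text
time_s: 0.93
tcp_pos: [363.5, -182.5, 238.7]
ee_rot: [[0.226, 0.974, -0.0], [0.974, -0.226, 0.001], [0.001, -0.0, -1.0]]
force: [0.6, -1.1, -0.2]
opening: 88.4
finger_force: 0.0
```

```bash
python3 - <<'E'
from h import *
out=[]
for n,(r0,r1,c0,c1) in (("top",(190,255,220,300)),("scene",(140,205,340,420))):
    im=cv2.imread(f"pics/{n}0.png"); f=7
    a=cv2.convertScaleAbs(cv2.resize(im[r0:r1,c0:c1],None,fx=f,fy=f,interpolation=2),alpha=1.6)
    for z in(52,102):
        t=np.linspace(0,2*np.pi,60)
        q=np.array([proj(n,(488+22*np.cos(k),117+22*np.sin(k),z)) for k in t])
        cv2.polylines(a,[(((q-[c0,r0])+.5)*f-.5).round().astype(np.int32)],True,(255,0,0) if z==52 else (0,0,255),1)
    out.append(a[:, :400])
cv2.imwrite("pics/ov.png",np.hstack(out))
s=robot.observe();R=s["ee_rot"];print(s["time_s"],s["tcp_pos"],R.round(3),R.T@(np.array([488,117,200])-s["tcp_pos"]))
E
```

```text
0.9333 [ 363.53593454 -182.53187845  238.71179264] [[ 0.226  0.974 -0.   ]
 [ 0.974 -0.226  0.001]
 [ 0.001 -0.    -1.   ]] [319.86672371  53.67092323  38.90968708]
```

View pics/ov.png

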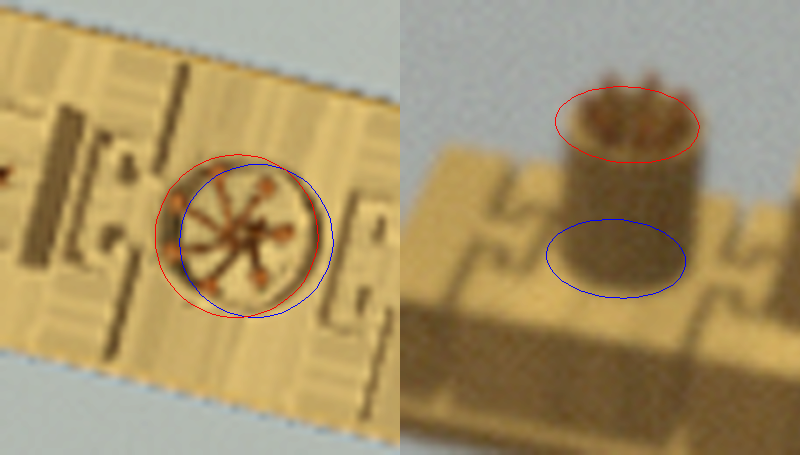

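The overlay splits the disagreement between the two views: top suggests y≈115, scene y≈119, so (488,117) is good to about 2 mm.

>>> move_arm --commands '[[[0,0,0.4],[0.02,0.003,0],1],[[0,0,0.4],[0.055,0.009,0.005],1],[[0,0,0.4],[0.095,0.016,0.01],1],[[0,0,0.4],[0.135,0.023,0.015],1],[[0,0,0.4],[0.175,0.03,0.02],1],[[0,0,0.4],[0.215,0.036,0.025],1],[[0,0,0.4],[0.255,0.043,0.03],1],[[0,0,0.4],[0.29,0.049,0.035],1],[[0,0,0.4],[0.313,0.053,0.039],1],[[0,0,0.4],[0.32,0.054,0.039],1]]'

```text
time_s: 1.77
tcp_pos: [490.3, 116.2, 198.6]
ee_rot: [[0.236, 0.972, -0.002], [0.972, -0.236, 0.001], [0.0, -0.002, -1.0]]
force: [-0.4, 0.7, -0.2]
opening: 88.1
finger_force: 0.0
```

```bash
python3 - <<'E'
from h import *
a=robot.capture("scene");cv2.imwrite("pics/s1.png",cv2.convertScaleAbs(cv2.resize(a[90:240,300:500],None,fx=4,fy=4,interpolation=2),alpha=1.6))
s=robot.observe();R=s["ee_rot"];print(s["time_s"],s["tcp_pos"],R.round(3),R.T@(np.array([488,117,60])-s["tcp_pos"]))
p=s["tcp_pos"];print([((proj("scene",p+R@[0,k,0])-[300,90])*4).round() for k in(-44,0,44)])
E
```

```text
1.8167 [490.31155312 115.54454934 198.96887717] [[ 0.237  0.972 -0.001]
 [ 0.972 -0.237  0.   ]
 [-0.    -0.001 -1.   ]] [  0.86890311  -2.38713901 138.97250451]
[array([318.,  72.]), array([299., 110.]), array([277., 149.])]
```

View pics/s1.png

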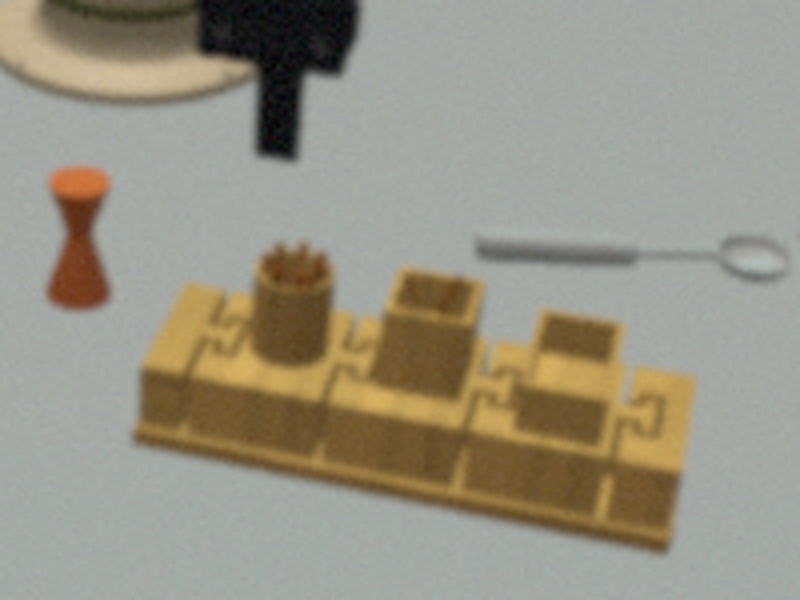

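The view agrees with the pose: the front fingertip sits at column 277, as predicted, and its path down is clear of the cup at (293,310). The scene camera puts the cup 1–2 mm further along +y, so I'll shift for that and descend.

>>> move_arm --commands '[[[0,0,0],[0.001,-0.001,0.01],1],[[0,0,0],[0.002,-0.002,0.03],1],[[0,0,0],[0.002,-0.002,0.055],1],[[0,0,0],[0.002,-0.002,0.08],1],[[0,0,0],[0.002,-0.002,0.1],1],[[0,0,0],[0.002,-0.002,0.117],1],[[0,0,0],[0.002,-0.002,0.129],1],[[0,0,0],[0.002,-0.002,0.136],1],[[0,0,0],[0.002,-0.002,0.139],1],[[0,0,0],[0.002,-0.002,0.139],1]]'

```text
time_s: 2.65
tcp_pos: [488.6, 115.1, 60.8]
ee_rot: [[0.24, 0.971, -0.0], [0.971, -0.24, -0.0], [-0.0, -0.0, -1.0]]
force: [-0.4, 0.2, -0.8]
opening: 87.7
finger_force: 0.0
```

```bash
python3 - <<'E'
from h import *
a=robot.capture("scene");A=cv2.convertScaleAbs(cv2.resize(a[130:220,330:430],None,fx=4,fy=4,interpolation=2),alpha=1.6)
a=robot.capture("top");B=cv2.convertScaleAbs(cv2.resize(a[180:270,200:300],None,fx=4,fy=4,interpolation=2),alpha=1.6)
cv2.imwrite("pics/s2.png",np.hstack([A,B]))
s=robot.observe();print(s["time_s"],s["tcp_pos"],s["force"])
E
```

```text
2.75 [489.00223079 115.4692513   61.48263942] [ 0.5689556  -0.44674964  0.17239977]
```

View pics/s2.png

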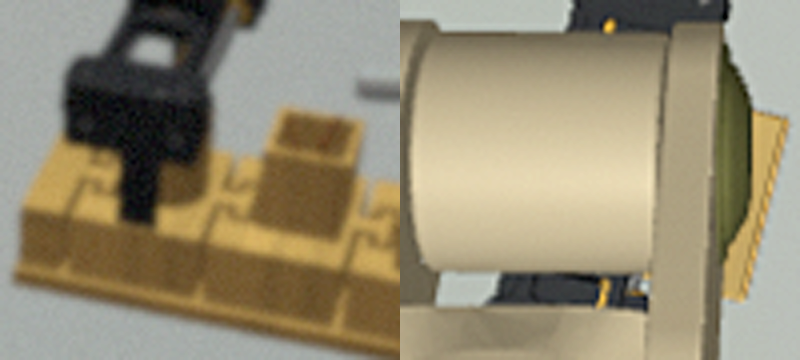

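```bash
python3 - <<'E'
from h import *
s=robot.observe();R=s["ee_rot"];p=s["tcp_pos"]
for k in(44,52,61): print(k,(proj("scene",p+R@[0,k,0])-[330,130])*4)
for y in (115,117,119): print(y,proj("scene",(489,y,102)),proj("scene",(489,y,52)))
E
```

```text
44 [139.52036863 215.51407356]
52 [135.67990531 223.68695243]
61 [131.30603798 232.99496683]
115 [371.04940185 157.4437921 ] [369.4621327  176.58359152]
117 [371.97965691 157.49351969] [370.3666638  176.63436627]
119 [372.91015304 157.54326017] [371.27142287 176.68515381]
```

The fingertip shows at (139,222) against a predicted (136,224), so the scene view reads about 1.5 mm high in y and the cup is at y≈118. I'll nudge +2.5 mm along the tool's x and close.

>>> move_arm --commands '[[[0,0,0],[0.0025,0,0],1],[[0,0,0],[0.0025,0,0],1],[[0,0,0],[0.0025,0,0],0.6],[[0,0,0],[0.0025,0,0],0.5],[[0,0,0],[0.0025,0,0],0.4],[[0,0,0],[0.0025,0,0],0.3],[[0,0,0],[0.0025,0,0],0.2],[[0,0,0],[0.0025,0,0],0.2],[[0,0,0],[0.0025,0,0],0.2],[[0,0,0],[0.0025,0,0],0.2]]'

```text
time_s: 3.58
tcp_pos: [489.0, 118.3, 60.7]
ee_rot: [[0.24, 0.971, -0.001], [0.971, -0.24, 0.0], [-0.0, -0.001, -1.0]]
force: [-0.8, 0.8, 1.2]
opening: 43.0
finger_force: 30.0
```

>>> move_arm --commands '[[[0,0,0],[0,0,-0.001],0],[[0,0,0],[0,0,-0.003],0],[[0,0,0],[0,0,-0.005],0],[[0,0,0],[0,0,-0.008],0],[[0,0,0],[0,0,-0.011],0],[[0,0,0],[0,0,-0.014],0],[[0,0,0],[0,0,-0.017],0],[[0,0,0],[0,0,-0.019],0],[[0,0,0],[0,0,-0.02],0],[[0,0,0],[0,0,-0.02],0]]'

```text
time_s: 4.42
tcp_pos: [489.3, 118.2, 81.0]
ee_rot: [[0.239, 0.971, 0.0], [0.971, -0.239, 0.0], [0.0, 0.0, -1.0]]
force: [0.2, -0.1, -4.2]
opening: 42.4
finger_force: 30.0
```

>>> move_arm --commands '[[[0,0,0],[0,0,-0.002],0],[[0,0,0],[0,0,-0.005],0],[[0,0,0],[0,0,-0.009],0],[[0,0,0],[0,0,-0.013],0],[[0,0,0],[0,0,-0.017],0],[[0,0,0],[0,0,-0.021],0],[[0,0,0],[0,0,-0.025],0],[[0,0,0],[0,0,-0.029],0],[[0,0,0],[0,0,-0.033],0],[[0,0,0],[0,0,-0.036],0]]'

```text
time_s: 5.25
tcp_pos: [489.3, 118.2, 117.3]
ee_rot: [[0.24, 0.971, 0.0], [0.971, -0.24, -0.0], [0.0, 0.0, -1.0]]
force: [-0.5, -1.1, -2.7]
opening: 42.2
finger_force: 30.0
```

>>> move_arm --commands '[[[0,0,0],[0,0,-0.004],0],[[0,0,0],[0,0,-0.01],0],[[0,0,0],[0,0,-0.02],0],[[0,0,0],[0,0,-0.032],0],[[0,0,0],[0,0,-0.044],0],[[0,0,0],[0,0,-0.056],0],[[0,0,0],[0,0,-0.066],0],[[0,0,0],[0,0,-0.073],0],[[0,0,0],[0,0,-0.076],0],[[0,0,0],[0,0,-0.076],0]]'

```text
time_s: 6.08
tcp_pos: [489.4, 118.2, 193.3]
ee_rot: [[0.24, 0.971, 0.001], [0.971, -0.24, 0.0], [0.0, 0.001, -1.0]]
force: [0.0, -0.2, -3.4]
opening: 42.6
finger_force: 30.0
```

```bash
python3 - <<'E'
from h import *
a=robot.capture("scene");A=cv2.convertScaleAbs(cv2.resize(a[70:240,130:490],None,fx=2.2,fy=2.2,interpolation=2),alpha=1.6)
cv2.imwrite("pics/s3.png",A)
# tray: rim mask in first scene/top pictures
im=cv2.imread("pics/scene0.png");g=cv2.GaussianBlur(cv2.cvtColor(im,cv2.COLOR_BGR2GRAY),(3,3),0)
c0,r0=140,145
m=np.zeros_like(g);e=cv2.Canny(g,25,60);m[150:215,145:255]=e[150:215,145:255]
pts=cv2.findNonZero(m);el=cv2.fitEllipse(cv2.convexHull(pts));print("ellipse",el)
# outer hull -> outer rim at z~16 (top edge, far) : cast hull points and fit circle
h=cv2.convexHull(pts)[:,0].astype(float);W=np.array([ray("scene",q,12)[:2] for q in h])
print("scene circle",cv2.minEnclosingCircle(W.astype(np.float32)))
t=cv2.imread("pics/top0.png");g=cv2.GaussianBlur(cv2.cvtColor(t,cv2.COLOR_BGR2GRAY),(3,3),0);e=cv2.Canny(g,25,60);m=np.zeros_like(e);m[172:282,388:498]=e[172:282,388:498]
h=cv2.convexHull(cv2.findNonZero(m))[:,0].astype(float);W=np.array([ray("top",q,14)[:2] for q in h])
print("top circle",cv2.minEnclosingCircle(W.astype(np.float32)))
s=robot.observe();print(s["time_s"],s["tcp_pos"],s["ee_rot"].round(3),s["force"],s["opening"])
E
```

```text
ellipse ((198.73126220703125, 183.62884521484375), (55.94960403442383, 95.15068817138672), 81.68112182617188)
scene circle ((488.47882080078125, -275.101806640625), 115.43727111816406)
top circle ((486.7626037597656, -273.6604309082031), 106.6475601196289)
6.1333 [489.15081922 118.19829609 192.69053053] [[ 0.24   0.971 -0.   ]
 [ 0.971 -0.24   0.   ]
 [-0.    -0.    -1.   ]] [-4.78420698e-02  9.35652514e-04 -3.09355641e+00] 42.387670201253236
```

View pics/s3.png

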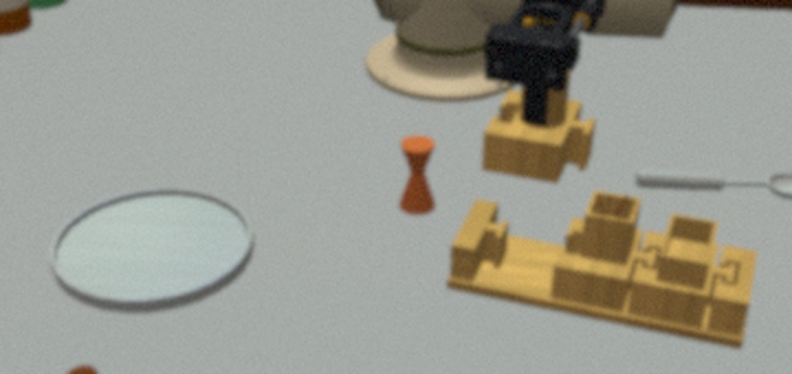

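The cup is out cleanly, and the square and trough cups are still seated. The tray centre agrees in both views at about (487.5, −274.5). Carrying it there now.

>>> move_arm --commands '[[[0,0,0],[-0.004,0.001,0],0],[[0,0,0],[-0.012,0.003,0],0],[[0,0,0],[-0.025,0.006,0],0],[[0,0,0],[-0.042,0.01,0],0],[[0,0,0],[-0.062,0.015,0],0],[[0,0,0],[-0.084,0.02,0],0],[[0,0,0],[-0.108,0.026,0],0],[[0,0,0],[-0.132,0.032,0],0],[[0,0,0],[-0.156,0.038,0],0],[[0,0,0],[-0.18,0.044,0],0]]'

```text
time_s: 6.97
tcp_pos: [488.3, -68.9, 192.4]
ee_rot: [[0.24, 0.971, -0.001], [0.971, -0.24, 0.0], [-0.0, -0.001, -1.0]]
force: [0.3, -0.6, -2.7]
opening: 42.7
finger_force: 30.0
```

>>> move_arm --commands '[[[0,0,0],[-0.024,0.006,0],0],[[0,0,0],[-0.048,0.0115,0],0],[[0,0,0],[-0.072,0.0175,0],0],[[0,0,0],[-0.096,0.023,0],0],[[0,0,0],[-0.12,0.029,0],0],[[0,0,0],[-0.143,0.0345,0],0],[[0,0,0],[-0.163,0.0395,0],0],[[0,0,0],[-0.18,0.0435,0],0],[[0,0,0],[-0.194,0.047,0],0],[[0,0,0],[-0.201,0.0485,0],0]]'

```text
time_s: 7.8
tcp_pos: [487.3, -275.8, 192.2]
ee_rot: [[0.241, 0.971, -0.001], [0.971, -0.241, 0.0], [-0.0, -0.001, -1.0]]
force: [0.1, 0.2, -3.6]
opening: 42.9
finger_force: 30.0
```

```bash
python3 - <<'E'
from h import *
a=robot.capture("scene")
s=robot.observe();R=s["ee_rot"];print(s["time_s"],s["tcp_pos"],R.round(3),s["force"],s["opening"],R.T@(np.array([487.5,-274.5,70])-s["tcp_pos"]))
E
```

```text
7.85 [ 487.37009571 -276.11181502  192.24703938] [[ 0.241  0.97  -0.   ]
 [ 0.97  -0.241 -0.   ]
 [-0.    -0.    -1.   ]] [-0.03270255 -1.57736041 -3.82208778] 42.50958006889312 [  1.63685134  -0.21107422 122.24659352]
```

>>> move_arm --commands '[[[0,0,0],[0.0005,0,0.006],0],[[0,0,0],[0.001,0,0.018],0],[[0,0,0],[0.0015,0,0.036],0],[[0,0,0],[0.0015,0,0.056],0],[[0,0,0],[0.0015,0,0.076],0],[[0,0,0],[0.0015,0,0.094],0],[[0,0,0],[0.0015,0,0.109],0],[[0,0,0],[0.0015,0,0.12],0],[[0,0,0],[0.0015,0,0.125],0],[[0,0,0],[0.0015,0,0.126],0]]'

```text
time_s: 8.68
tcp_pos: [487.9, -271.2, 65.8]
ee_rot: [[0.239, 0.971, -0.002], [0.971, -0.239, 0.002], [0.001, -0.002, -1.0]]
force: [-0.7, 0.5, -2.5]
opening: 42.9
finger_force: 30.0
```

```bash
python3 - <<'E'
from h import *
a=robot.capture("scene");A=cv2.convertScaleAbs(cv2.resize(a[100:230,130:290],None,fx=4.5,fy=4.5,interpolation=2),alpha=1.6)
cv2.imwrite("pics/s4.png",A)
s=robot.observe();print(s["time_s"],s["tcp_pos"],s["force"],s["opening"])
E
```

```text
8.7333 [ 488.1202634  -271.62718305   66.46539256] [ 0.83387015  0.52278112 -2.15923431] 42.52405999867685
```

View pics/s4.png

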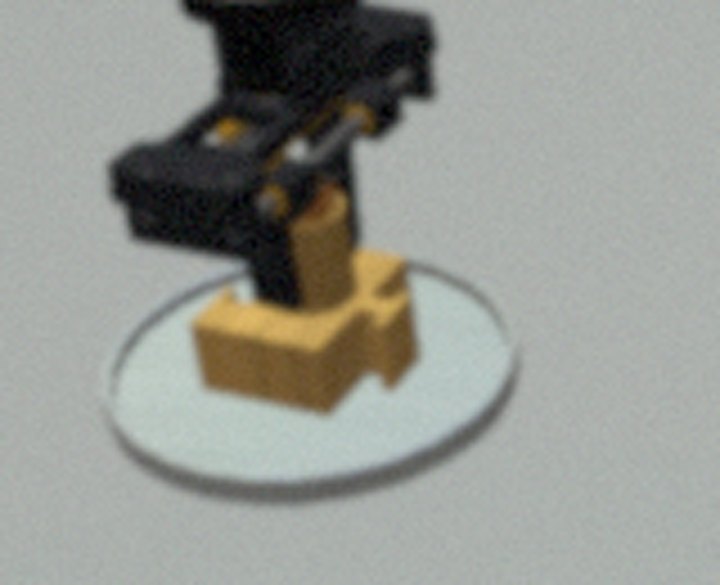

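The cup hangs upright over the middle of the tray: foot at about (305,345), tray centred near (312,375). I'll correct 3 mm in y and lower it slowly.

>>> move_arm --commands '[[[0,0,0],[-0.001,0,0.001],0],[[0,0,0],[-0.002,0,0.002],0],[[0,0,0],[-0.003,0,0.003],0],[[0,0,0],[-0.003,0,0.004],0],[[0,0,0],[-0.003,0,0.005],0],[[0,0,0],[-0.003,0,0.006],0],[[0,0,0],[-0.003,0,0.0065],0],[[0,0,0],[-0.003,0,0.007],0],[[0,0,0],[-0.003,0,0.0075],0],[[0,0,0],[-0.003,0,0.008],0]]'

```text
time_s: 9.57
tcp_pos: [487.4, -275.3, 58.7]
ee_rot: [[0.24, 0.971, -0.0], [0.971, -0.24, -0.0], [-0.0, 0.0, -1.0]]
force: [-0.6, -0.1, -2.7]
opening: 42.5
finger_force: 30.0
```

>>> move_arm --commands '[[[0,0,0],[0,0,0.0003],0],[[0,0,0],[0,0,0.0006],0],[[0,0,0],[0,0,0.0009],0],[[0,0,0],[0,0,0.0012],0],[[0,0,0],[0,0,0.0014],0],[[0,0,0],[0,0,0.0016],0],[[0,0,0],[0,0,0.0018],0],[[0,0,0],[0,0,0.002],0],[[0,0,0],[0,0,0.002],0],[[0,0,0],[0,0,0.002],0]]'

```text
time_s: 10.4
tcp_pos: [487.4, -275.3, 56.8]
ee_rot: [[0.24, 0.971, -0.0], [0.971, -0.24, -0.0], [-0.0, 0.0, -1.0]]
force: [0.3, 0.2, -2.2]
opening: 42.6
finger_force: 30.0
```

Not touching yet (−2.2 N still hanging); continuing in small steps.

>>> move_arm --commands '[[[0,0,0],[0,0,0.0002],0],[[0,0,0],[0,0,0.0004],0],[[0,0,0],[0,0,0.0006],0],[[0,0,0],[0,0,0.0008],0],[[0,0,0],[0,0,0.001],0],[[0,0,0],[0,0,0.0012],0],[[0,0,0],[0,0,0.0012],0],[[0,0,0],[0,0,0.0012],0],[[0,0,0],[0,0,0.0012],0],[[0,0,0],[0,0,0.0012],0]]'

```text
time_s: 11.23
tcp_pos: [487.5, -275.3, 56.7]
ee_rot: [[0.239, 0.971, 0.001], [0.971, -0.239, -0.001], [-0.001, 0.001, -1.0]]
force: [-3.6, 2.7, 10.0]
opening: 42.9
finger_force: 30.0
```

Contact: +10 N, and the TCP stopped at 56.7 as computed. I'll ease off slightly and open.

>>> move_arm --commands '[[[0,0,0],[0,0,-0.0004],0],[[0,0,0],[0,0,-0.0008],0],[[0,0,0],[0,0,-0.0008],0],[[0,0,0],[0,0,-0.0008],0.55],[[0,0,0],[0,0,-0.0008],0.65],[[0,0,0],[0,0,-0.0008],0.8],[[0,0,0],[0,0,-0.0008],1],[[0,0,0],[0,0,-0.0008],1],[[0,0,0],[0,0,-0.0008],1],[[0,0,0],[0,0,-0.0008],1]]'

```text
time_s: 12.07
tcp_pos: [487.4, -275.3, 56.3]
ee_rot: [[0.24, 0.971, -0.0], [0.971, -0.24, 0.0], [0.0, -0.0, -1.0]]
force: [0.1, 0.5, -0.4]
opening: 86.3
finger_force: 0.0
```

>>> move_arm --commands '[[[0,0,0],[0,0,-0.004],1],[[0,0,0],[0,0,-0.012],1],[[0,0,0],[0,0,-0.025],1],[[0,0,0],[0,0,-0.04],1],[[0,0,0],[0,0,-0.06],1],[[0,0,0],[0,0,-0.08],1],[[0,0,0],[0,0,-0.1],1],[[0,0,0],[0,0,-0.12],1],[[0,0,0],[0,0,-0.135],1],[[0,0,0],[0,0,-0.14],1]]'

```text
time_s: 12.9
tcp_pos: [488.0, -275.7, 199.5]
ee_rot: [[0.239, 0.971, 0.004], [0.971, -0.239, -0.003], [-0.002, 0.004, -1.0]]
force: [0.2, -0.1, -0.2]
opening: 88.0
finger_force: 0.0
```

```bash
python3 - <<'E'
from h import *
a=robot.capture("scene");A=cv2.convertScaleAbs(cv2.resize(a[90:240,130:490],None,fx=2.2,fy=2.2,interpolation=2),alpha=1.6)
cv2.imwrite("pics/s5.png",A)
s=robot.observe();print(s["time_s"],s["tcp_pos"],s["force"],s["opening"])
E
```

```text
12.95 [ 487.91229124 -275.6619399   198.94589883] [0.30774425 0.40895603 0.73524443] 88.14054250764133
```

View pics/s5.png

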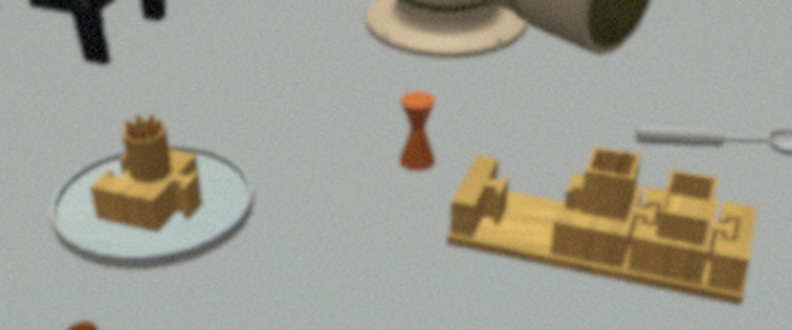

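The cup stands upright in the middle of the tray at about (148,190), with the tray centred near (152,205). The other two cups are still in the caddy, and the gripper is well clear.

```bash
python3 -c "
from plant import robot
print(robot.finish_job())"
```

```text
the job is handed in; nothing more can be done
None
```

The round pick cup is standing upright in the middle of the tray and released, with the other two cups still in the caddy; the job was handed in at about 13 s of the 48 s allowed.

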